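Present a plug-in circuit board to the inspection camera

ROBOT

A 6-joint arm with a two-finger parallel gripper is mounted at the origin on a cart in front of the work surface, level with it; the furniture and walls round the work are solid. World frame = base frame: x ahead of the robot, y to its left, z up, the work surface at z = 0. Lengths are in mm, angles in rad, forces in N, time in s.
With the tool pointing down it reaches from about 325 to 750 mm from the base axis. Payload 7.6 kg.
Tool frame: the origin (TCP) lies at the very end of the fingers, on their centre line; the grasp point (between the pads) lies 19 mm behind it (grasp_offset is the distance from the TCP to the grasp point, in mm); z points along the fingers, y is the direction in which the jaws open and shut (so a half turn about z gives the same grasp; the last joint's range is limited). The gripper opens to 85 mm and grips with 20 to 120 N. Pads are 22 mm wide; open, the fingers measure 114 mm over their backs; the gripper's body (76 mm by 85 mm) begins 54 mm behind the grasp point. The pads swing forward as they close: fully open they stand 13 mm farther back than shut.
Start: joints at [1.117, 0.052, 1.401, -0, 1.689, -0.07], TCP at [196.57, 486.833, 231.323] pointing down, gripper open.
Joint ranges: [-2.9, 2.9], [-0.91, 2.17], [0.12, 2.37], [-1.06, 4.2], [0.26, 2.73], [-2.93, 2.93]. Speed limits (rad/s): [2.57, 2.57, 3.01, 3.14, 3.14, 3.14].

INTERFACE

Orientations are given as a rotation vector (axis times angle).
In Python, from bench import get_obs, read_camera, get_calibration, close_job, grasp_offset gives the robot as it stands.
- The arm moves only by the tool move_arm, never from a script. Its argument "targets" is text: rows parted by semicolons, each of 6 numbers parted by spaces: the shift along the tool's x, y, z in cm, then the turn, a rotation vector about the tool's x, y, z in degrees. A call has 1 to 5 rows; each row is the pose to reach, as a shift and turn from the pose measured when the call began, along the tool's axes at that moment; what a row does not reach only later rows make up. A row lasts 1/8 s, in which the tool goes at most 62.5 mm and 10.7 degrees, less where a joint would pass 70% of its speed; a pose out of reach is approached as far as the arm can. A call with a gripper value outside its range is refused whole. "claw" is the finger opening in cm, from 0 to 8.54, set as the call begins (left out, the last holds). The fingers move at their own pace and stop on an object; "force" is the grip in N (left out, the last holds). Time passes only in rows, so rows that repeat a pose let the fingers close. It gives the time, the measured TCP pose, the force and the opening at its end, in the units of the state.
- get_obs(): the state, without advancing time (a new reading comes with each control period).
- read_camera(name): name is "scene" or "top"; returns the picture (384x512x3 uint8, red, green, blue); there is no depth.
- get_calibration(name): a dict with "fx", "fy", "cx", "cy" (pixels), "k1" (the pictures are not rectified: a ray, as slopes to the right and down, at radius r is drawn at 1 + k1 r^2 times it, then the intrinsics apply), "extrinsics" (4x4, takes a point from camera to world coordinates). Camera axes: x right, y up, looking along -z (the intrinsics and any distortion apply to the point x, -y, -z); pixel columns grow to the right and rows downward; lengths in mm; the calibration is good to about 2 mm. A picture is of the moment at which its call begins. get_calibration takes no time and is no camera call.
- close_job(): hands the job in, once; it reports no verdict.
The state is a dict: "time": time; "qpos": joint angles; "qd": joint speeds; "tau": joint torques, N m; "position": TCP position; "tcp_rot": TCP orientation; "contact_force": force on the tool from outside, world axes, zero at the start; "moment": the same for the moment, N m; "finger_gap": opening from 0.0 (shut) to 1.0 (fully open).
Only numpy, scipy, OpenCV 4.12 (cv2) and the standard library are available. Lean on these libraries where they do the work, as an engineer would, in place of code of your own. Each camera call takes 0.05 s, during which the arm holds its last target.

TASK

Take the circuit board with the red handle out of the card rack, lifting it by its handle, and hold it up in the air in front of the inspection camera: upright, its component side square to the lens, the middle of the board at the camera's focus point, 9 cm straight in front of the lens. Do not touch the camera, keep the fingers off the board itself, and leave the other board in its slot and the things around where they are. Finish while still holding the board there, motionless.

Things in the scene. Friction and masses are not known exactly. Their poses are not given: they have to be found in the camera images.
- red_board: Board to present: green, 70 mm wide (own y), 60 high (z), 3 thick (x), 42 to 84 g, red bow handle on its top edge. Origin: middle of the bottom edge, 12 mm above the bench in the rack. z up, +x out of the component side (black chip, metal can, white connector; parts reach x = 5.5 mm); the back is bare. Upright in the rack; gold contacts along the bottom of both sides.
- red_board_center (a point): Middle of the red-handled board, on its mid-plane, 30 mm above its bottom edge; axes as the board's.
- red_board_front (a point): A point in the air 50 mm straight out from the middle of the component side (board's own x = +50 mm, z = 30 mm); tells which way that side faces.
- red_board_handle (a point): Middle of the red handle bar, 90 mm above the board's bottom edge; axes as the board's. The bar is 10 mm thick (x), 54 mm long (y) and 12 mm high, on two posts at y = +-22 mm; 24 mm of free space between the bar and the board's top edge.
- black_board: The other board, the same in every way but for its black handle; it stays in its slot. Origin and axes as for the red-handled board.
- card_rack: Black and grey rack fixed to the bench, base 150 x 104 mm, 53 mm high. Origin: centre of its underside. Two slots at own x = -48 and +48 mm; in each a board stands between side guides (floor 12 mm, guides to 53 mm above the bench), 1 mm play at its faces, 2 mm at its edges, component side to the rack's +x. A board comes free when pulled straight up 45 mm. Either board may be in either slot.
- inspection_camera: Column stand of the inspection camera, fixed: round grey foot 90 mm across, steel column 16 mm thick, 290 mm high. Origin: centre of the foot's underside; own x = level direction in which the camera looks. On the column is the camera head: white body 44 mm square, black lens with white ring light 60 mm across, its front 76 mm from the column axis. The head's height varies.
- lens (a point): Centre of the front of the camera's lens, 225 to 275 mm above the bench; x axis = the level direction in which the camera looks, z up.
- view_point (a point): The focus point: on the lens axis, 90 mm straight in front of the lens, at the lens's height; nothing marks it in the air. x axis = the level direction in which the camera looks (away from the lens), z up.
- solder_spool: Bystander: white spool of solder 51 mm across, 34 mm high, standing on the bench; origin centre of its underside.
- eraser: Bystander: white eraser in a blue sleeve, 20 x 45 x 12 mm, lying on the bench; origin centre of its underside.
- kapton_roll: Bystander: roll of orange-brown tape 68 mm across, 12 mm high, lying on the bench; origin centre of its underside.

How it is judged:
By the outcome, as a careful person would: the job done as asked, in the order asked, and still so for the second after the job is handed in, while the arm keeps its last pose, push and grip.
It also fails if it takes over 40 s, if anything falls off the work surface, if the arm or the gripper's body presses on something with over 40 N, if the wrist force passes 120 N, or if a joint passes its speed limit or range.

## Working session

There is one attempt and no reset: what is moved stays moved. The work goes in short steps, Python scripts to look and compute and a tool call to move; the robot and the scene stay as the last step left them, time stands still between calls to the robot, and variables do not carry over. Pictures are saved under pics/ and viewed, and the job is handed in when it is done.

Besides the shell and the picture viewer there is one more tool, called after "Request:" as name(argument=value, ...) on one line, values as JSON. move_arm: Moves the arm, as the interface text tells. Its arguments: {"type":"object","properties":{"targets":{"type":"string"},"claw":{"type":"number"},"force":{"type":"number"}},"required":["targets"]}

```bash
mkdir -p pics; ls; python3 - <<'E'
from bench import *
import cv2
o=get_obs();print(o)
print(grasp_offset if not callable(grasp_offset) else grasp_offset())
for n in("scene","top"):
    im=read_camera(n);cv2.imwrite(f"pics/{n}0.png",cv2.resize(im[:,:,::-1],None,fx=1.5,fy=1.5,interpolation=cv2.INTER_CUBIC));cv2.imwrite(f"{n}0raw.png",im[:,:,::-1])
    print(n,get_calibration(n))
E
```

```text
pics
{'time': 0.0, 'qpos': array([ 1.11670285e+00,  5.28616008e-02,  1.40172838e+00,  3.70534764e-05,
        1.68861217e+00, -7.03070218e-02]), 'qd': array([ 0.00102845, -0.00042119, -0.0016974 , -0.0005308 ,  0.00180476,
       -0.00067188]), 'tau': array([ 4.12823274e-04, -3.81680238e+01, -3.60179508e+01, -4.52191262e-05,
        6.40427475e-03, -4.16540871e-06]), 'position': array([196.41701044, 486.54573309, 230.4575914 ]), 'tcp_rot': array([-5.99064180e-01, -3.08348443e+00,  2.42644427e-03]), 'contact_force': array([-0.13297202, -0.5473699 ,  0.16801871]), 'moment': array([ 0.04277699,  0.00310064, -0.08021039]), 'finger_gap': 1.000090677408258}
18.700000000000003
scene {'fx': 454.15122878006315, 'fy': 454.15122878006315, 'cx': 265.5648521803912, 'cy': 193.47605256147037, 'k1': -0.043122784199154884, 'extrinsics': array([[ 5.68431318e-01,  5.18839687e-01, -6.38507021e-01,
        -1.02919431e+02],
       [-8.22703938e-01,  3.64720740e-01, -4.36047029e-01,
        -3.36085313e+02],
       [ 6.63824971e-03,  7.73165028e-01,  6.34170145e-01,
         7.70989424e+02],
       [ 0.00000000e+00,  0.00000000e+00,  0.00000000e+00,
         1.00000000e+00]])}
top {'fx': 384.86407015201286, 'fy': 384.86407015201286, 'cx': 257.12100488410096, 'cy': 188.27024846287838, 'k1': -0.00014662819860325216, 'extrinsics': array([[-7.10636712e-03,  9.90420301e-01, -1.37902601e-01,
         3.77163082e+02],
       [-9.99863416e-01, -4.97987325e-03,  1.57591584e-02,
         9.05076210e+01],
       [ 1.49214529e-02,  1.37995756e-01,  9.90320414e-01,
         1.10253239e+03],
       [ 0.00000000e+00,  0.00000000e+00,  0.00000000e+00,
         1.00000000e+00]])}
```

View pics/scene0.png

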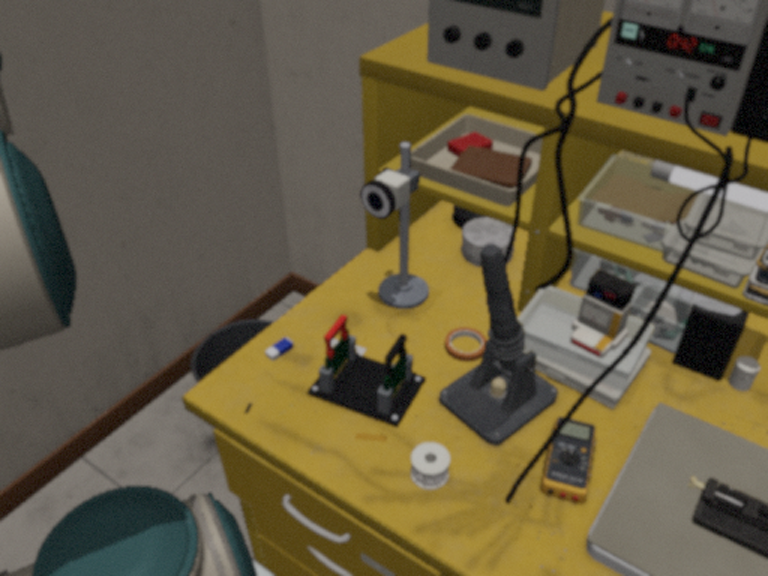

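View pics/top0.png

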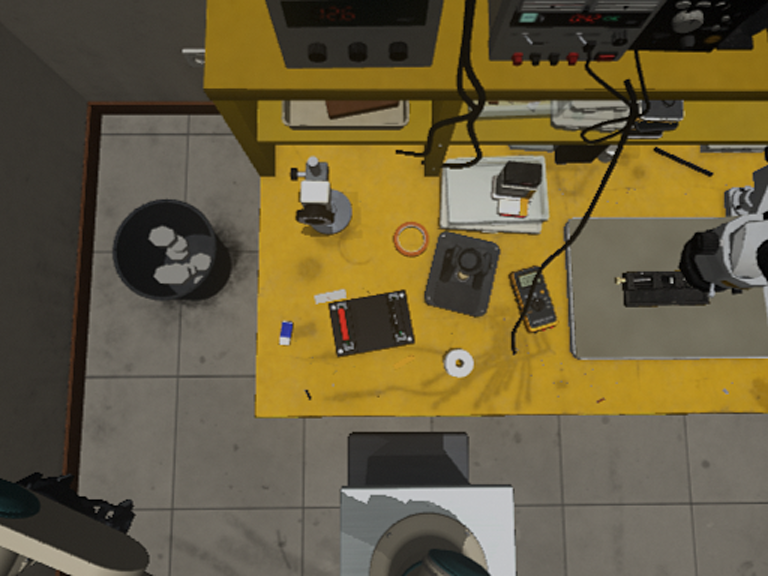

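The scene picture shows the rack around (367,385) with the red handle at (337,330), and the camera head at (390,190). In the top view the red handle is at (343,323) and the head at (316,200). I'll zoom in next.

```bash
python3 - <<'E'
import cv2
a=cv2.imread("scene0raw.png");b=cv2.imread("top0raw.png")
def z(im,u0,v0,w,h,f,n): cv2.imwrite(f"pics/{n}.png",cv2.resize(im[v0:v0+h,u0:u0+w],None,fx=f,fy=f,interpolation=cv2.INTER_CUBIC))
z(a,200,205,90,80,7,"zs_rack");z(a,225,90,70,120,5,"zs_cam");z(b,210,185,75,60,10,"zt_rack");z(b,185,95,60,65,9,"zt_cam")
E
```

```text
(no output)
```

View pics/zs_rack.png

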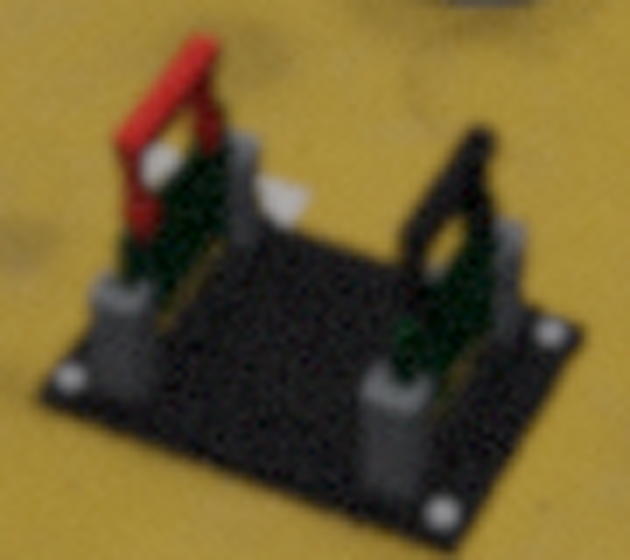

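View pics/zs_cam.png

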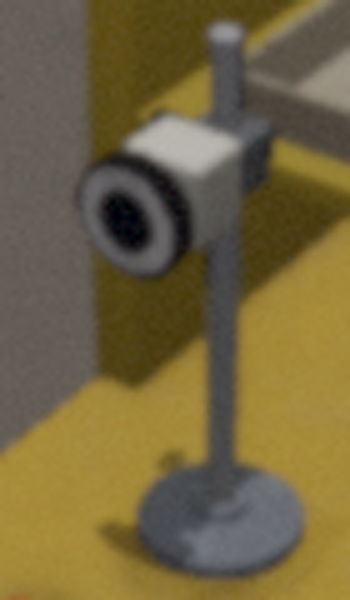

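View pics/zt_rack.png

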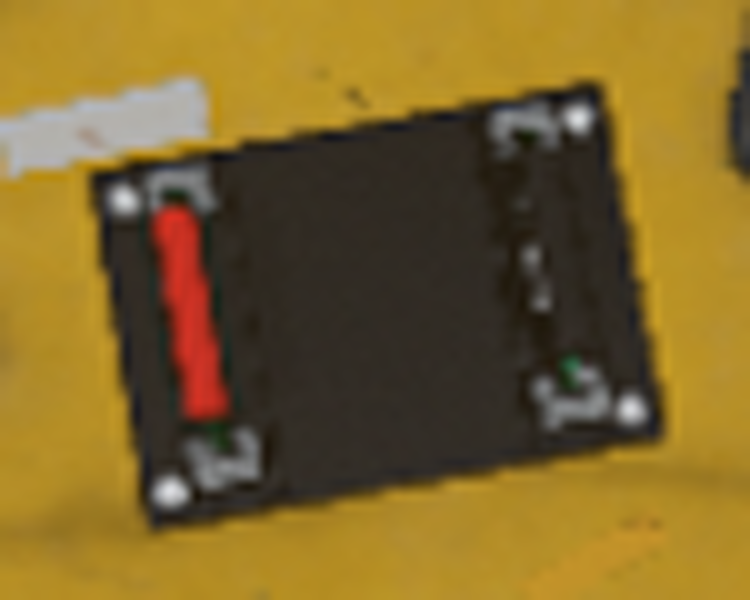

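View pics/zt_cam.png

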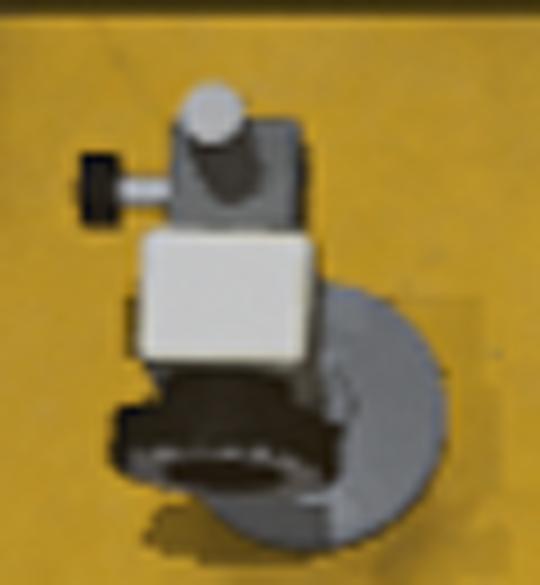

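```bash
cat > h.py <<'E'
import numpy as np,cv2
from bench import *
def ray(n,uv):
    c=get_calibration(n);uv=np.atleast_2d(np.float64(uv))
    K=np.array([[c['fx'],0,c['cx']],[0,c['fy'],c['cy']],[0,0,1]])
    p=cv2.undistortPoints(uv.reshape(-1,1,2),K,np.array([c['k1'],0,0,0,0.])).reshape(-1,2)
    d=np.c_[p[:,0],-p[:,1],-np.ones(len(p))]
    E=c['extrinsics'];d=d@E[:3,:3].T
    return E[:3,3],d/np.linalg.norm(d,axis=1)[:,None]
def onz(n,uv,z):
    o,d=ray(n,uv);return o+d*((z-o[2])/d[:,2])[:,None]
def tri(uvs,uvt):
    o1,d1=ray('scene',uvs);o2,d2=ray('top',uvt);out=[]
    for a,b in zip(d1,d2):
        A=np.c_[a,-b];t=np.linalg.lstsq(A,o2-o1,rcond=None)[0]
        p=o1+t[0]*a;q=o2+t[1]*b;out.append(np.r_[(p+q)/2,np.linalg.norm(p-q)])
    return np.array(out)
def proj(n,P):
    c=get_calibration(n);E=c['extrinsics'];P=(np.atleast_2d(P)-E[:3,3])@E[:3,:3]
    s=np.c_[P[:,0]/-P[:,2],-P[:,1]/-P[:,2]];r=(s**2).sum(1)[:,None];s=s*(1+c['k1']*r)
    return s*[c['fx'],c['fy']]+[c['cx'],c['cy']]
def redmask(im): # bgr
    h=cv2.cvtColor(im,cv2.COLOR_BGR2HSV)
    return (((h[...,0]<6)|(h[...,0]>172))&(h[...,1]>150)&(h[...,2]>70)).astype(np.uint8)
E
python3 - <<'E'
from h import *
np.set_printoptions(precision=1,suppress=True)
f=lambda u,v,u0,v0,s:[(u+.5)/s-.5+u0,(v+.5)/s-.5+v0]
S=lambda u,v:f(u,v,200,205,7);T=lambda u,v:f(u,v,210,185,10)
SC=lambda u,v:f(u,v,225,90,5);TC=lambda u,v:f(u,v,185,95,9)
sc=[S(70,378),S(443,512),S(549,332)];tc=[T(170,492),T(631,409),T(578,119),T(123,200)]
print("screws tri",tri(sc,tc[:3]))
P=onz('top',tc,13);print("top@z13",P,P.mean(0))
# bar ends
print("bar tri",tri([S(125,138),S(205,45)],[T(205,408),T(173,215)]))
b=cv2.imread("top0raw.png");m=redmask(b);m[:, :210]=0;m[:,245:]=0;m[:185]=0;m[245:]=0
ys,xs=np.nonzero(m);print("rect",cv2.minAreaRect(np.c_[xs,ys].astype(np.float32)),xs.mean(),ys.mean())
Q=onz('top',np.c_[xs,ys],107)[:,:2];c=Q.mean(0);w,V=np.linalg.eigh(np.cov((Q-c).T));print("bar ctr",c,V[:,1],np.degrees(np.arctan2(V[1,1],V[0,1])),np.sqrt(12*w))
# camera
print("coltop tri",tri([SC(226,32)],[TC(213,112)]))
print("foot scene@6", onz('scene',[SC(220,520)],8), "top", onz('top',[TC(322,417)],8))
print("lens scene",[onz('scene',[SC(128,215)],z)[0] for z in (225,250,275)])
print("body tri top corners",tri([SC(188,120+0),SC(240,153),SC(180,180),SC(127,142)],[TC(145,232),TC(312,235),TC(303,362),TC(140,360)]))
E
```

```text
screws tri [[400.8 159.8   9.5   1.2]
 [423.3  29.4  10.5   1.5]
 [505.6  43.9  10.5   0.4]]
top@z13 [[400.3 160.   13. ]
 [422.7  30.1  13. ]
 [505.2  44.2  13. ]
 [482.7 173.6  13. ]] [452.7 102.   13. ]
bar tri [[420.  144.6 108.7   0.9]
 [470.  153.3 105.6   0.8]]
rect ((228.5, 216.0), (20.54987335205078, 4.274373531341553), 80.53767395019531) 228.49462365591398 216.10752688172042
bar ctr [443.6 149.1] [-1.  -0.2] -170.35814496185796 [11.4 54.6]
coltop tri [[670.2 183.  292.    0.7]]
foot scene@6 [[669.5 181.7   8. ]] top [[669.7 179.4   8. ]]
lens scene [array([605.8, 191.6, 225. ]), array([573.4, 167.4, 250. ]), array([540.9, 143.2, 275. ])]
body tri top corners [[658.2 201.5 245.9  10.6]
 [654.5 163.3 243.6   0.3]
 [618.3 167.5 246.    6.6]
 [620.6 204.4 251.3   3.2]]
```

```bash
python3 - <<'E'
import cv2
a=cv2.imread("scene0raw.png");b=cv2.imread("top0raw.png")
def z(im,u0,v0,w,h,f,n):
    c=cv2.resize(im[v0:v0+h,u0:u0+w],None,fx=f,fy=f,interpolation=cv2.INTER_CUBIC)
    c=cv2.convertScaleAbs(c,alpha=1.5,beta=10)
    for k in range(0,w,5): cv2.putText(c,str(u0+k),(k*f,10),0,.4,(255,0,255));c[:,k*f+f//2,:]=c[:,k*f+f//2]//2+60
    for k in range(0,h,5): cv2.putText(c,str(v0+k),(0,k*f+f//2),0,.4,(255,0,255));c[k*f+f//2]=c[k*f+f//2]//2+60
    cv2.imwrite(f"pics/{n}.png",c)
z(a,238,110,40,38,15,"z2s_cam");z(b,194,118,36,35,16,"z2t_cam");z(a,212,206,64,60,10,"z2s_boards")
E
```

```text
(no output)
```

View pics/z2s_cam.png

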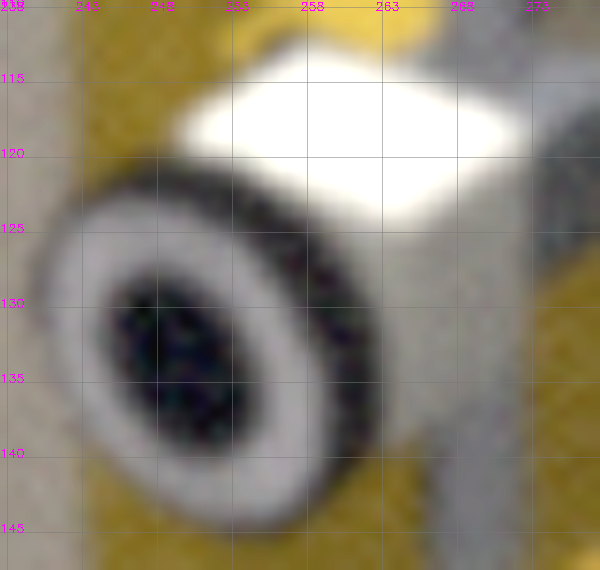

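View pics/z2t_cam.png

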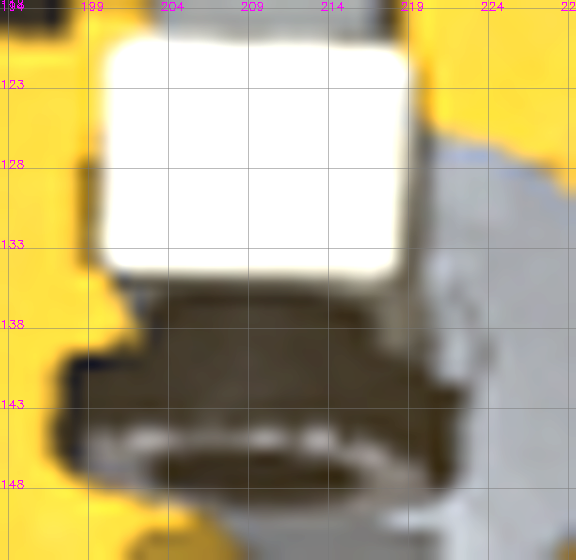

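View pics/z2s_boards.png

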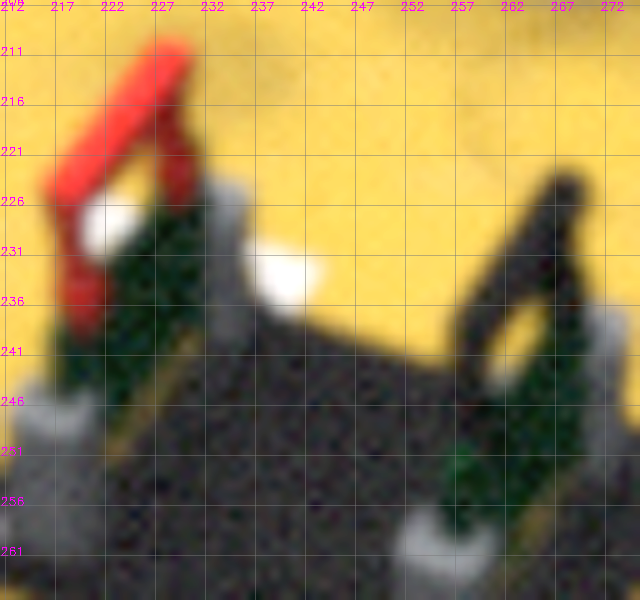

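```bash
python3 - <<'E'
from h import *
np.set_printoptions(precision=1,suppress=True)
L=tri([[250,133.9]],[[209.4,147]]);print("lens tri",L)
for z in (250,256,260):
    Q=onz('top',[[199.9,120.2],[219.1,120.6],[218.6,134.5],[200,134.4]],z)[:,:2]
    e=[Q[i]-Q[(i+1)%4] for i in range(4)];print(z,Q.tolist(),[np.linalg.norm(x) for x in e],[np.degrees(np.arctan2(x[1],x[0]))%90 for x in e])
# scene body top corners: left,back,right,front
for z in (250,256,260):
    Q=onz('scene',[[249,118],[258.3,112.2],[273.3,118.6],[264.2,124.6]],z)[:,:2]
    e=[Q[i]-Q[(i+1)%4] for i in range(4)];print(z,Q.mean(0),[np.linalg.norm(x) for x in e],[np.degrees(np.arctan2(x[1],x[0]))%90 for x in e])
col=np.array([669.8,181.3])
for yaw in range(170,191,4):
  for h in (230,235,240):
    c,s=np.cos(np.radians(yaw)),np.sin(np.radians(yaw))
    P=np.r_[col+76*np.array([c,s]),h]; print(yaw,h,P,proj('scene',P)[0],proj('top',P)[0])
# component side check: white specks on black board
R=np.array([452.7,102]);a=np.radians(99.8);x=np.array([np.cos(a),np.sin(a)]);
bb=R-48*x
for sx in (-5,0,5):
  for sy in (-20,0,20):
    y=np.array([-x[1],x[0]]);print(sx,sy,(proj('top',np.r_[bb+sx*x+sy*y,12+45])[0]-[210,185])*10)
E
```

```text
lens tri [[596.8 186.3 227.9   1.4]]
250 [[653.7884955900938, 206.76330091996942], [652.740605836176, 162.88735952710454], [619.9736597426038, 163.8112173338334], [620.3291964210547, 206.08870023371654]] [np.float64(43.88845299217643), np.float64(32.779967503738), np.float64(42.27897783390268), np.float64(33.46609907009115)] [np.float64(88.63186414272725), np.float64(88.38498426507486), np.float64(89.51817682736127), np.float64(1.155031250166445)]
256 [[651.8416458155723, 205.94511020837237], [650.8011309586379, 162.3779613641689], [618.2647939067155, 163.29531719287326], [618.6178283692914, 205.27525726447266]] [np.float64(43.57957238868322), np.float64(32.54926681928123), np.float64(41.98142448448889), np.float64(33.23056949060987)] [np.float64(88.63186414272718), np.float64(88.3849842650749), np.float64(89.51817682736132), np.float64(1.1550312501664735)]
260 [[650.5437459658913, 205.39964973397434], [649.5081477069459, 162.03836258887844], [617.1255500161232, 162.9513837655665], [617.4769163347826, 204.7329619516434]] [np.float64(43.37365198635445), np.float64(32.39546636297679), 
[... 1468 characters left out ...]
7 130.2] [210.1 146.8]
182 230 [593.8 178.6 230. ] [251.7 134.8] [212.8 147.8]
182 235 [593.8 178.6 235. ] [251.6 132.9] [212.6 147.3]
182 240 [593.8 178.6 240. ] [251.6 130.9] [212.4 146.8]
186 230 [594.2 173.4 230. ] [253.7 135.4] [215.1 147.7]
186 235 [594.2 173.4 235. ] [253.7 133.5] [214.9 147.2]
186 240 [594.2 173.4 240. ] [253.6 131.6] [214.7 146.6]
190 230 [595.  168.1 230. ] [255.8 136. ] [217.4 147.4]
190 235 [595.  168.1 235. ] [255.8 134.1] [217.2 146.8]
190 240 [595.  168.1 240. ] [255.8 132.2] [217.  146.3]
-5 -20 [548.1 182.3]
-5 0 [561.3 254.3]
-5 20 [574.6 326.7]
0 -20 [530.1 185.5]
0 0 [543.2 257.5]
0 20 [556.5 329.9]
5 -20 [512.1 188.7]
5 0 [525.2 260.8]
5 20 [538.4 333.2]
```

```bash
cat >> h.py <<'E'
from scipy.spatial.transform import Rotation as Ro
def go(x,y,z,yaw,o=None):
    o=o or get_obs();R=Ro.from_rotvec(o['tcp_rot'])
    a=np.radians(yaw);ty=np.array([np.cos(a),np.sin(a),0]);tz=np.array([0,0,-1.]);tx=np.cross(ty,tz)
    T=Ro.from_matrix(np.c_[tx,ty,tz])
    d=R.inv().apply(np.array([x,y,z])-o['position'])/10
    r=(R.inv()*T).as_rotvec(degrees=True)
    print("shift",np.round(d,2),"turn",np.round(r,2))
E
python3 - <<'E'
from h import *
go(444,149.2,230,99.8);go(444,149.2,170,99.8)
E
```

```text
shift [-35.59 -22.02   0.08] turn [-7.000e-02 -3.000e-02 -3.179e+01]
shift [-35.59 -22.01   6.08] turn [-7.000e-02 -3.000e-02 -3.179e+01]
```

Request:
move_arm(targets="-5.2 -3.2 0 0 0 -6; -10.4 -6.4 0 0 0 -12; -15.6 -9.6 0 0 0 -18; -20.8 -12.8 0 0 0 -24; -26 -16 0 0 0 -28", claw=6.0, force=60)

```text
time: 0.72
position: [378.3, 239.1, 230.5]
tcp_rot: [0.169, -3.136, 0.002]
contact_force: [1.6, -0.0, -0.1]
finger_gap: 0.701
```

```bash
python3 - <<'E'
from h import *
go(444,149.2,200,99.8)
E
```

```text
shift [-5.57 -9.64  3.06] turn [-0.07 -0.05 -3.62]
```

Request:
move_arm(targets="-2.8 -4.8 0.5 0 0 -3.6; -5.6 -9.6 2 0 0 -3.6; -5.6 -9.6 3 0 0 -3.6; -5.6 -9.6 3 0 0 -3.6")

```text
time: 1.23
position: [443.6, 149.6, 199.5]
tcp_rot: [0.267, -3.127, 0.002]
contact_force: [-0.1, 0.4, -0.1]
finger_gap: 0.702
```

```bash
python3 - <<'E'
from h import *
for n in("scene","top"):
    im=read_camera(n)[:,:,::-1];c=im[190:290,190:290] if n=="scene" else im[150:250,190:290]
    cv2.imwrite(f"pics/{n}1.png",cv2.resize(c,None,fx=6,fy=6,interpolation=2))
go(444,149.2,85,99.8)
E
```

```text
shift [-0.   -0.13 11.59] turn [-0.05 -0.05  0.07]
```

View pics/scene1.png

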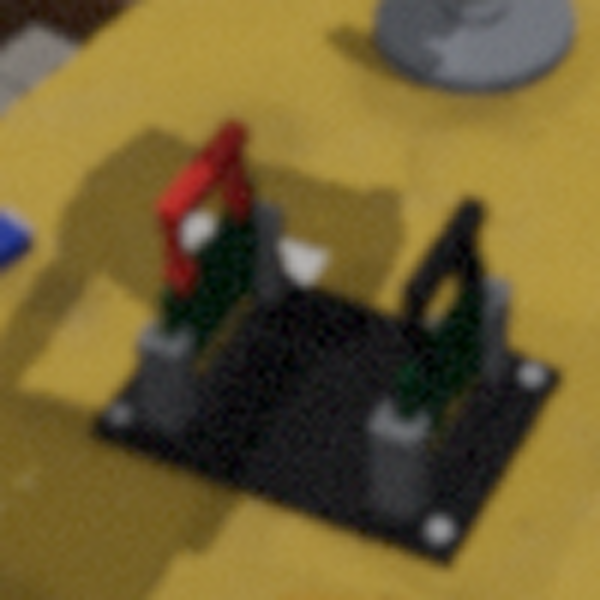

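View pics/top1.png

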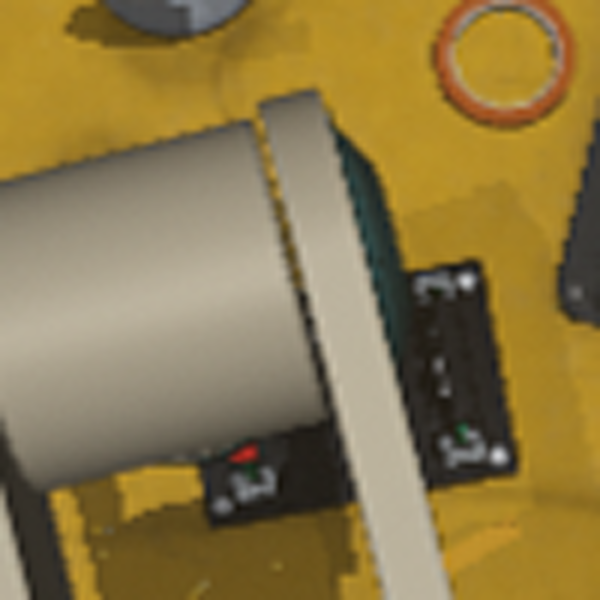

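The pictures are clear: red handle at (205,170) in the scene crop, nothing touched so far. The arm hides the board from above. I need the whole scene view to judge the wrist's size.

```bash
python3 - <<'E'
from h import *
im=read_camera("scene")[:,:,::-1];cv2.imwrite("pics/scene2.png",cv2.resize(im,None,fx=1.5,fy=1.5))
E
```

```text
(no output)
```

View pics/scene2.png

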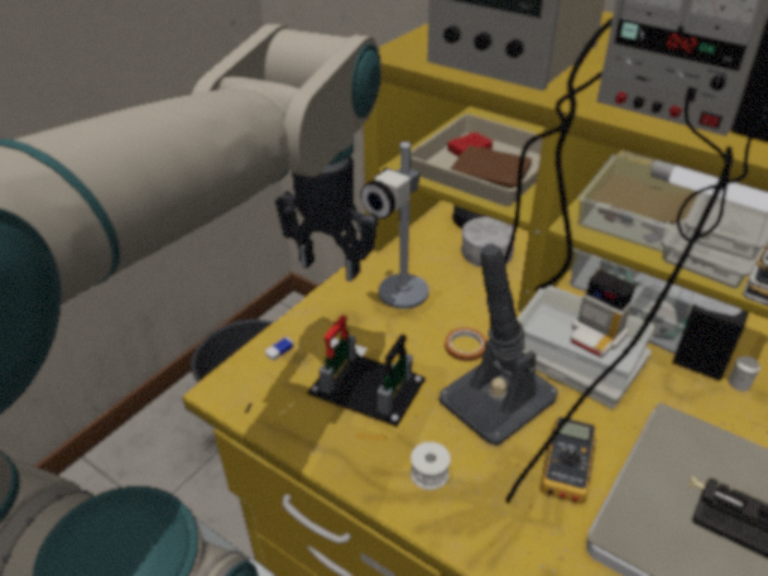

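The gripper hangs above the red handle, with its jaws across the bar. The wrist sits high enough to clear the camera. Descending.

Request:
move_arm(targets="0 0 3 0 0 0; 0 -0.1 6 0 0 0; 0 -0.1 9 0 0 0; 0 -0.1 11 0 0 0; 0 -0.1 11.5 0 0 0")

```text
time: 2.0
position: [443.3, 150.3, 85.6]
tcp_rot: [0.273, -3.128, 0.002]
contact_force: [0.5, 0.6, 0.2]
finger_gap: 0.705
```

```bash
python3 - <<'E'
from h import *
im=read_camera("scene")[:,:,::-1];cv2.imwrite("pics/scene3.png",cv2.resize(im[180:280,190:290],None,fx=6,fy=6,interpolation=2))
print(get_obs()['contact_force']);go(444,149.2,85,99.8)
E
```

```text
[-0.22878514  0.37427224 -0.39482644]
shift [-0.02 -0.11  0.08] turn [-0.05 -0.05  0.17]
```

View pics/scene3.png

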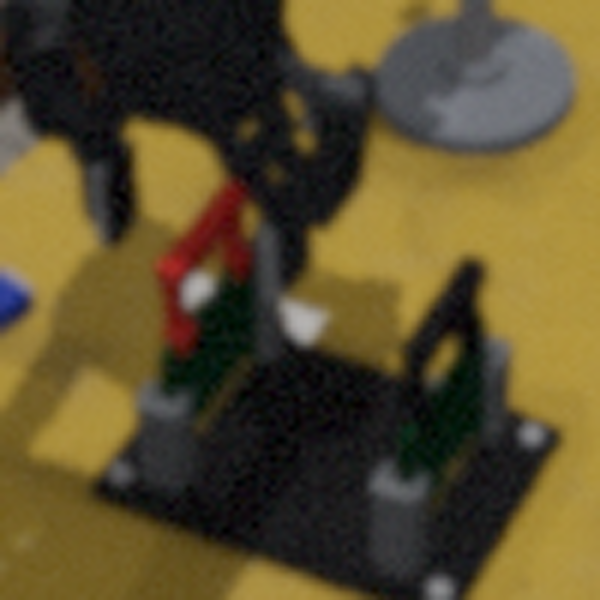

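```bash
python3 - <<'E'
from h import *
np.set_printoptions(precision=1,suppress=True)
o=get_obs();p=o['position'];R=Ro.from_rotvec(o['tcp_rot']).as_matrix()
for s in(-35,-30,0,30,35): print(s,(proj('scene',p+s*R[:,1]-5*R[:,2])[0]-[190,180])*6+2.5)
print('bar',(proj('scene',[[443.6,149.1,102],[443.6,149.1,108]])-[190,180])*6+2.5)
print(o['qpos'])
E
```

```text
-35 [283.4 289.8]
-30 [271.1 285.8]
0 [198.1 261.7]
30 [126.5 238. ]
35 [114.8 234.1]
bar [[198.8 240.2]
 [197.9 228. ]]
[ 0.2 -0.   1.8 -0.   1.4 -1.5]
```

The fingers straddle the bar as predicted; tips at (115,235) and (290,275). Closing.

Request:
move_arm(targets="0 -0.1 0.05 0 0 0; 0 -0.1 0.05 0 0 0")

```text
time: 2.3
position: [444.3, 149.5, 86.3]
tcp_rot: [-0.273, 3.129, -0.001]
contact_force: [-0.4, 0.4, -0.8]
finger_gap: 0.701
```

Request:
move_arm(targets="0 0 0 0 0 0; 0 0 0 0 0 0; 0 0 0 0 0 0; 0 0 0 0 0 0; 0 0 0 0 0 0", claw=0.5, force=60)

```text
time: 2.92
position: [444.6, 149.6, 86.7]
tcp_rot: [-0.273, 3.128, -0.001]
contact_force: [1.1, -0.7, 2.8]
finger_gap: 0.106
```

```bash
python3 - <<'E'
from h import *
im=read_camera("scene")[:,:,::-1];cv2.imwrite("pics/scene4.png",cv2.resize(im[180:280,190:290],None,fx=6,fy=6,interpolation=2))
o=get_obs();print(o['contact_force'],o['moment'],o['finger_gap']*85.4);go(444,149.2,85,99.8)
E
```

```text
[ 0.23325879 -0.47788409  3.25653109] [-0.08900733 -0.04405161  0.02658867] 8.845366181355399
shift [ 0.06 -0.02  0.17] turn [-0.05  0.1   0.18]
```

View pics/scene4.png

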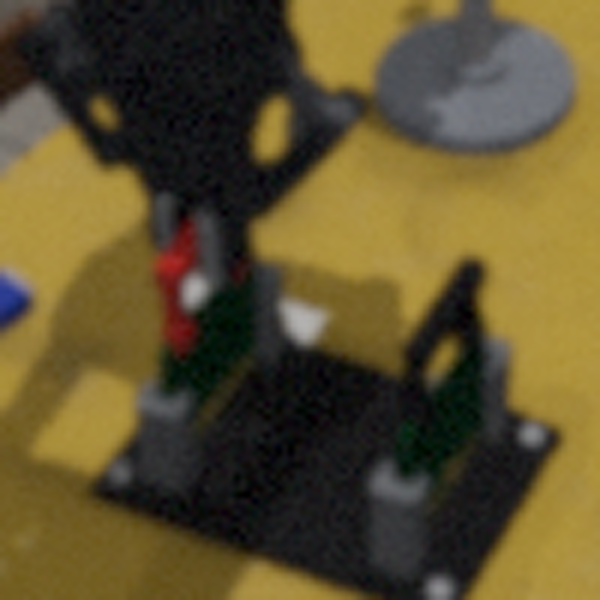

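The bar is gripped, with a gap of about 9 mm for a 10 mm bar. Lifting straight up.

Request:
move_arm(targets="0 0 -0.7 0 0 0; 0 0 -1.8 0 0 0; 0 0 -3.2 0 0 0; 0 0 -4.8 0 0 0; 0 0 -6.5 0 0 0")

```text
time: 3.6
position: [444.5, 149.6, 153.1]
tcp_rot: [-0.273, 3.127, -0.001]
contact_force: [-0.4, -0.3, -1.6]
finger_gap: 0.103
```

```bash
python3 - <<'E'
from h import *
im=read_camera("scene")[:,:,::-1];cv2.imwrite("pics/scene5.png",cv2.resize(im[160:280,190:290],None,fx=5,fy=5,interpolation=2))
o=get_obs();print(o['contact_force'],o['moment'],o['finger_gap']*85.4,o['position'])
go(444.5,149.5,269,99.8)
E
```

```text
[ 0.94128176 -0.21601889  1.56267355] [-0.00672462 -0.04291763  0.03172819] 8.647951267940073 [445.62490452 149.87659259 155.69321481]
shift [  0.05  -0.02 -11.33] turn [-0.03  0.36  0.18]
```

View pics/scene5.png

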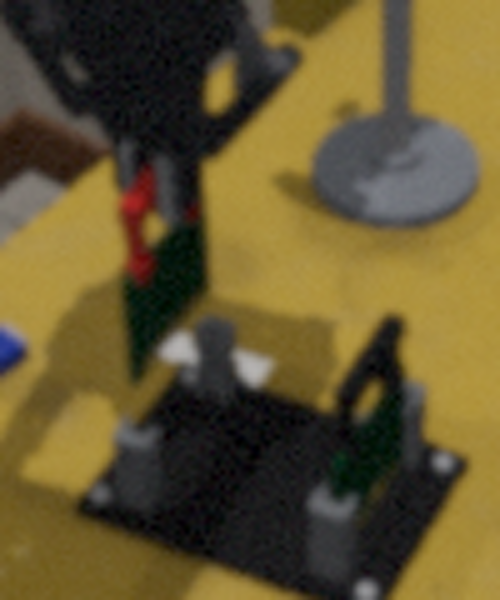

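Free of the rack: board bottom at (140,380) in the crop, other board still in its slot. Going up to height next.

Request:
move_arm(targets="0 0 -3 0 0 0; 0 0 -6 0 0 0; 0 0 -9 0 0 0; 0 0 -11 0 0 0; 0 0 -11.5 0 0 0")

```text
time: 4.28
position: [445.3, 149.9, 272.3]
tcp_rot: [-0.273, 3.121, 0.001]
contact_force: [-0.4, 0.2, -0.2]
finger_gap: 0.1
```

```bash
python3 - <<'E'
from h import *
go(475,170,273.5,45)
E
```

```text
shift [-3.28  1.46 -0.09] turn [ 0.23  0.48 54.98]
```

Request:
move_arm(targets="-0.3 0.1 0 0 0 8; -0.8 0.4 0 0 0 17; -1.5 0.7 0 0 0 26; -2.2 1.0 0 0 0 35; -2.9 1.3 0 0 0 44")

```text
time: 4.9
position: [471.5, 167.8, 271.5]
tcp_rot: [0.925, 2.995, 0.005]
contact_force: [-1.0, -0.1, -0.8]
finger_gap: 0.105
```

```bash
python3 - <<'E'
from h import *
go(495,188,273.5,-3)
E
```

```text
shift [-0.8   2.99 -0.18] turn [ 0.41  0.15 58.68]
```

Request:
move_arm(targets="-0.1 0.6 -0.1 0 0 10; -0.3 1.2 -0.1 0 0 20; -0.5 1.8 -0.1 0 0 30; -0.6 2.4 -0.1 0 0 40; -0.8 3 -0.1 0 0 50")

```text
time: 5.52
position: [494.9, 188.1, 271.5]
tcp_rot: [2.113, 2.32, 0.006]
contact_force: [-0.5, -0.0, -0.8]
finger_gap: 0.102
```

```bash
python3 - <<'E'
from h import *
go(505.1,190.2,273.5,-3)
E
```

```text
shift [ 0.11  1.04 -0.19] turn [ 0.32 -0.01  8.36]
```

Request:
move_arm(targets="0.05 0.4 -0.1 0.1 0 4; 0.1 0.8 -0.2 0.3 0 8; 0.1 1.0 -0.2 0.3 0 8.4; 0.1 1.0 -0.2 0.3 0 8.4; 0.1 1.0 -0.2 0.3 0 8.4")

```text
time: 6.15
position: [504.6, 190.0, 273.4]
tcp_rot: [-2.279, -2.163, -0.0]
contact_force: [-0.3, -0.5, -0.0]
finger_gap: 0.101
```

```bash
python3 - <<'E'
from h import *
for n in("scene","top"):
    im=read_camera(n)[:,:,::-1];cv2.imwrite(f"{n}6raw.png",im)
    c=im[80:180,200:300] if n=="scene" else im[100:200,170:270]
    cv2.imwrite(f"pics/{n}6.png",cv2.resize(c,None,fx=6,fy=6,interpolation=2))
go(505.1,190.2,273.5,-3)
E
```

```text
shift [0.02 0.05 0.  ] turn [ 0.01 -0.01 -0.02]
```

View pics/scene6.png

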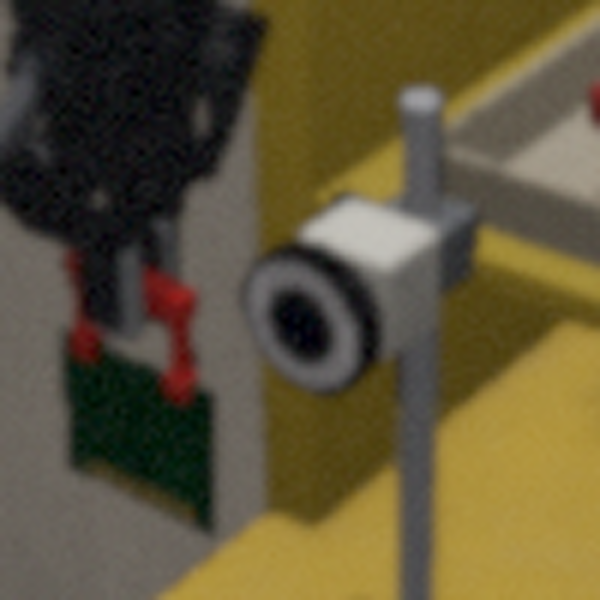

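View pics/top6.png

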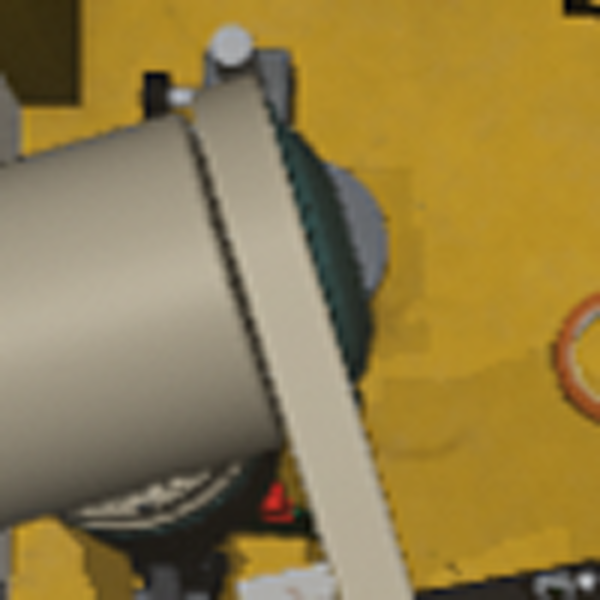

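```bash
python3 - <<'E'
from h import *
np.set_printoptions(precision=1,suppress=True)
o=get_obs();R=Ro.from_rotvec(o['tcp_rot']).as_matrix();print(R,o['position'])
c=o['position']-[0,0,44.3]; bx=R[:,1];by=np.cross([0,0,1],bx)
for y,z in[(-35,-30),(-35,30),(35,-30),(35,30)]: print(y,z,(proj('scene',c-1.5*bx+y*by+[0,0,z])[0]-[200,80])*6+2.5)
for y in(-22,22):print((proj('scene',c+y*by+[0,0,30+2.])[0]-[200,80])*6+2.5)
# measured green mask corners
im=cv2.imread("scene6raw.png");h=cv2.cvtColor(im,cv2.COLOR_BGR2HSV)
m=((h[...,0]>40)&(h[...,0]<95)&(h[...,1]>90)).astype(np.uint8);m[:,:205]=0;m[:,240:]=0;m[:130]=0;m[172:]=0
m=cv2.morphologyEx(m,cv2.MORPH_CLOSE,np.ones((3,3)))
n,l,s,ce=cv2.connectedComponentsWithStats(m);k=1+s[1:,4].argmax();print(s[k],(ce[k]-[200,80])*6+2.5)
cv2.imwrite("pics/z6.png",cv2.convertScaleAbs(cv2.resize(im[120:175,203:245],None,fx=14,fy=10.9,interpolation=2),alpha=1.5))
big=cv2.resize(im[125:173,205:243],None,fx=12,fy=12,interpolation=2);cv2.imwrite("pics/z6.png",cv2.convertScaleAbs(big,alpha=1.7))
for y,z in[(-35,-30),(-35,30),(35,-30),(35,30)]: print(((proj('scene',c-1.5*bx+y*by+[0,0,z])[0]-[205,125])*12+5.5))
E
```

```text
[[ 0.1  1.   0. ]
 [ 1.  -0.1  0. ]
 [ 0.   0.  -1. ]] [504.6 190.  273.5]
-35 -30 [213.4 540.1]
-35 30 [207.1 397.7]
35 -30 [ 68. 470.]
35 30 [ 56.2 329.8]
[180.9 377.9]
[ 86.  335.3]
[212 139  23  27 373] [142.4 430.8]
[367.3 540.8]
[354.8 255.8]
[ 76.4 400.5]
[ 53. 120.]
```

View pics/z6.png

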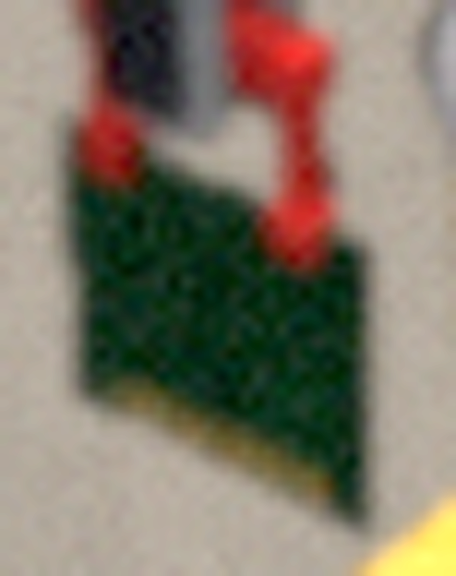

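```bash
cat > edge.py <<'E'
from h import *
def corners(ims,box,show=None):
    # average gray of several pics; sub-pixel edges of dark board vs grey wall, line fits
    g=np.mean([i[...,1].astype(float) for i in ims],0)
    return g
def fitline(pts):
    vx,vy,x,y=cv2.fitLine(np.float32(pts),cv2.DIST_HUBER,0,.01,.01).ravel();return np.array([x,y]),np.array([vx,vy])
def inter(a,b):
    A=np.c_[a[1],-b[1]];t=np.linalg.solve(A,b[0]-a[0]);return a[0]+t[0]*a[1]
def cross(prof,th):
    for i in range(len(prof)-1):
        if (prof[i]-th)*(prof[i+1]-th)<=0 and prof[i]!=prof[i+1]: return i+(th-prof[i])/(prof[i+1]-prof[i])
    return None
def scan(g,a,b,axis,w,th):
    # along expected edge a->b, scan normal along axis for crossing nearest outwards->inwards
    pts=[]
    n=int(np.hypot(*(np.array(b)-a))*2)
    for t in np.linspace(.12,.88,n):
        p=np.array(a)*(1-t)+np.array(b)*t
        s=np.arange(-w,w+.01,.25);dx=np.array(axis)
        xy=p+s[:,None]*dx
        pr=cv2.remap(g.astype(np.float32),np.float32(xy[:,:1]),np.float32(xy[:,1:]),1).ravel()
        k=cross(pr,th)
        if k is not None: pts.append(p+(s[0]+.25*k)*dx)
    return fitline(pts),np.array(pts)
E
python3 - <<'E'
from edge import *
np.set_printoptions(precision=2,suppress=True)
ims=[read_camera("scene")[:,:,::-1] for _ in range(6)]
g=np.mean([i.astype(float).sum(2)/3 for i in ims],0);np.save("g6.npy",g);np.save("im6.npy",np.mean(ims,0))
cc=lambda u,v:np.array([(u-5.5)/12+205,(v-5.5)/12+125])
TL,TR,BL,BR=cc(70,130),cc(366,243),cc(84,398),cc(364,522)
print(g[135,205:245]);print(g[150,205:245]); print(g[130:172,226])
E
```

```text
[100.67 101.44 100.    99.33  89.61  67.56  49.22  47.28  48.22  49.39
  49.72  51.    55.72  59.11  62.06  66.94  71.83  74.83  81.78  94.06
  98.28  97.33  85.78  65.83  46.11  45.33  67.11  89.    99.11 100.83
 100.28 102.28 100.61 100.61  99.22  96.61  90.39  88.56  93.89  89.94]
[ 99.72 101.5  101.5  101.28  99.17  87.11  62.94  31.78  19.44  14.78
  13.44  16.89  15.    15.06  18.39  13.33  13.11  16.33  17.83  13.33
  14.83  14.89  18.06  15.33  13.11  12.67  15.06  15.22  19.61  24.44
  53.33  85.11  97.94 100.56 100.11 101.33 101.44  96.5   87.22  73.22]
[ 44.89  42.39  43.78  60.17  83.94  97.33 100.28  99.89  99.22  99.22
  88.67  68.44  42.56  32.    25.67  24.28  21.5   16.39  15.44  17.5
  14.89  16.72  17.33  15.94  16.67  17.    16.17  15.83  17.83  18.28
  20.33  32.94  48.67  53.    68.83  86.    97.39 100.94 100.28 100.67
  99.56 101.56]
```

```bash
cat > fit.py <<'E'
from edge import *
from scipy.optimize import least_squares
def fitboard(g,TL,TR,BL,BR,th=60,o=None):
    o=o or get_obs();R=Ro.from_rotvec(o['tcp_rot']).as_matrix();bx=R[:,1];c0=o['position']-[0,0,44.3];bz0=-R[:,2];by0=np.cross(bz0,bx)
    E={}
    E['L']=scan(g,TL+0.2*(BL-TL),BL,(1,0),3,th)[1]
    E['R']=scan(g,TR,BR,(-1,0),3,th)[1]
    E['B']=scan(g,BL,BR,(0,-1),3,th)[1]
    a=TL+.36*(TR-TL);b=TL+.66*(TR-TL)
    E['T']=scan(g,a,b,(0,1),3,th)[1]
    def pts(p):
        f=np.radians(p[0]);by=np.cos(f)*by0+np.sin(f)*bz0;bz=np.cross(bx,by)
        c=c0+p[1]*by0+p[2]*bz0+(p[3] if len(p)>3 else 0)*bx
        P=lambda x,y,z:c+x*bx+y*by+z*bz
        return c,dict(L=(P(-1.5,35,-30),P(-1.5,35,30)),R=(P(1.5,-35,-30),P(1.5,-35,30)),B=(P(-1.5,35,-30),P(-1.5,-35,-30)),T=(P(1.5,35,30),P(1.5,-35,30)))
    def res(p):
        r=[]
        _,S=pts(p)
        for k,(a,b) in S.items():
            q=proj('scene',[a,b]);d=(q[1]-q[0])/np.linalg.norm(q[1]-q[0]);n=np.array([-d[1],d[0]])
            if len(E[k]): r.append((E[k]-q[0])@n)
        return np.concatenate(r)
    for x0 in([0,0,0],[0,0,0,0]):
        s=least_squares(res,x0,loss='soft_l1',f_scale=.3);J=s.jac
        print("p(roll deg, by, bz[,bx])",s.x,"rms",np.sqrt((res(s.x)**2).mean()),{k:len(v) for k,v in E.items()},"center",pts(s.x)[0])
    return E
E
python3 - <<'E'
from fit import *
np.set_printoptions(precision=2,suppress=True)
g=np.load("g6.npy")
cc=lambda u,v:np.array([(u-5.5)/12+205,(v-5.5)/12+125])
E=fitboard(g,cc(70,130),cc(366,243),cc(84,398),cc(364,522))
E={k:fitline(v) for k,v in E.items()}
print([inter(E[a],E[b]) for a,b in('LT','RT','LB','RB')])
E
```

```text
p(roll deg, by, bz[,bx]) [0.5  0.23 4.27] rms 0.6804380671070601 {'L': 35, 'R': 46, 'B': 51, 'T': 15} center [504.74 190.31 233.59]
p(roll deg, by, bz[,bx]) [  2.19  32.7  -29.85  34.77] rms 0.21995623600702202 {'L': 35, 'R': 46, 'B': 51, 'T': 15} center [541.19 220.9  199.49]
[array([209.56, 133.4 ], dtype=float32), array([235.16, 145.62], dtype=float32), array([211.33, 156.21], dtype=float32), array([235.11, 167.97], dtype=float32)]
```

```bash
python3 - <<'E'
from fit import *
np.set_printoptions(precision=2,suppress=True)
g=np.load("g6.npy")
cc=lambda u,v:np.array([(u-5.5)/12+205,(v-5.5)/12+125])
for th in(73,80):
  E=fitboard(g,cc(70,130),cc(366,243),cc(84,398),cc(364,522),th=th)
  E={k:fitline(v) for k,v in E.items()}
  print([inter(E[a],E[b]) for a,b in('LT','RT','LB','RB')])
big=cv2.resize(g[125:173,205:243],None,fx=12,fy=12,interpolation=cv2.INTER_CUBIC)
big=cv2.cvtColor(np.clip(big*2.2,0,255).astype(np.uint8),8)
E=fitboard(g,cc(70,130),cc(366,243),cc(84,398),cc(364,522),th=73)
for v in E.values():
  for p in v: cv2.circle(big,tuple(np.int32((p-[205,125])*12+5.5)),1,(0,0,255))
cv2.imwrite("pics/e6.png",big)
E
```

```text
p(roll deg, by, bz[,bx]) [ 1.47 -0.27  2.17] rms 0.2069227268947704 {'L': 35, 'R': 46, 'B': 51, 'T': 15} center [504.72 189.81 231.48]
p(roll deg, by, bz[,bx]) [ 2.02  7.96 -6.35  8.8 ] rms 0.14612001148232048 {'L': 35, 'R': 46, 'B': 51, 'T': 15} center [513.94 197.56 222.97]
[array([209.02, 132.62], dtype=float32), array([235.59, 145.37], dtype=float32), array([210.89, 156.66], dtype=float32), array([235.55, 169.18], dtype=float32)]
p(roll deg, by, bz[,bx]) [ 2.28 -0.51  1.5 ] rms 0.20646419769579313 {'L': 35, 'R': 46, 'B': 51, 'T': 15} center [504.71 189.57 230.82]
p(roll deg, by, bz[,bx]) [ 1.87 -5.48  6.61 -5.33] rms 0.17134519942820148 {'L': 35, 'R': 46, 'B': 51, 'T': 15} center [499.12 184.89 235.92]
[array([208.57, 132.15], dtype=float32), array([235.84, 145.12], dtype=float32), array([210.73, 156.96], dtype=float32), array([235.77, 169.71], dtype=float32)]
p(roll deg, by, bz[,bx]) [ 1.47 -0.27  2.17] rms 0.2069227268947704 {'L': 35, 'R': 46, 'B': 51, 'T': 15} center [504.72 189.81 231.48]
p(roll deg, by, bz[,bx]) [ 2.02  7.96 -6.35  8.8 ] rms 0.14612001148232048 {'L': 35, 'R': 46, 'B': 51, 'T': 15} center [513.94 197.56 222.97]
```

View pics/e6.png

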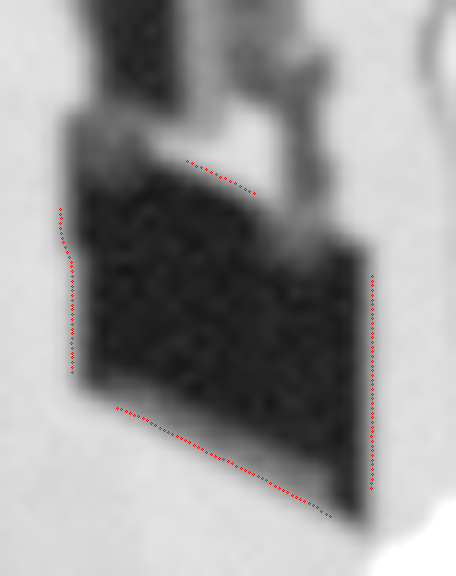

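```bash
python3 - <<'E'
from fit import *
np.set_printoptions(precision=2,suppress=True)
g=np.load("g6.npy");im=np.load("im6.npy")
# column left/right edges rows 150..185
for v in range(142,186,6): print(v,np.round(g[v,262:280]).astype(int))
q=proj('scene',[[669.8,181.3,z] for z in (30,60,100,150,200,290)]);print(q)
E
```

```text
142 [55 56 57 56 57 64 74 78 77 75 68 62 58 58 54 56 58 54]
148 [ 56  58  57  63  70  74  77  79  78  77  73  68  67  84 100 111 118 122]
154 [ 57  55  55  64  72  74  77  78  77  82  96 115 123 124 125 126 127 127]
160 [103 113 118 112  96  81  78  78  78  82  99 117 123 125 126 127 128 128]
166 [125 125 125 118  98  82  77  77  78  84 102 117 122 125 127 127 127 129]
172 [129 129 127 122 103  83  78  79  78  85 102 121 126 128 128 129 131 130]
178 [129 129 128 121 103  85  78  79  80  91 109 121 126 126 127 128 127 127]
184 [ 87  85  82  80  77  77  79  79  82  79  76  82  86  95 103 114 126 130]
[[268.87 187.09]
 [269.01 177.99]
 [269.19 165.37]
 [269.42 148.81]
 [269.68 131.29]
 [270.16  97.1 ]]
```

```bash
python3 - <<'E'
from fit import *
np.set_printoptions(precision=2,suppress=True)
def redness(im): im=im.astype(float);return np.clip(im[...,2]-np.maximum(im[...,0],im[...,1])-15,0,None)
def rowc(r,v0,v1,u0,u1):
    pts=[]
    for v in range(v0,v1+1):
        w=r[v,u0:u1+1];pts.append((np.sum(w*np.arange(u0,u1+1))/w.sum(),v))
    return np.array(pts)
im6=np.load("im6.npy");r6=redness(im6)
P=rowc(r6,134,143,226,233);print(P.T);k=np.polyfit(P[1:-1,1],P[1:-1,0],1)[0]
# predicted lean for vertical post at y=-22
o=get_obs();R=Ro.from_rotvec(o['tcp_rot']).as_matrix();bx=R[:,1];by=np.cross([0,0,1],bx);c=o['position']-[0,0,44.3]
def lean(base,lo,hi,d=np.array([0,0,1.])):
    q=proj('scene',[base+lo*d,base+hi*d]);return (q[1,0]-q[0,0])/(q[1,1]-q[0,1])
print("now post: meas",k,"pred roll0",lean(c-22*by,32,52),"roll2",lean(c-22*by,32,52,np.array([0,0,1])*np.cos(.035)-by*np.sin(.035)))
im0=cv2.imread("scene0raw.png");r0=redness(im0)
a=np.radians(99.8);bx=np.array([np.cos(a),np.sin(a),0]);by=np.cross([0,0,1],bx);c=np.array([444.5,149.3,42])
print(proj('scene',[c+22*by+[0,0,z] for z in(30,54)]),proj('scene',[c-22*by+[0,0,z] for z in(30,54)]))
for s,(v0,v1,u0,u1) in((22,(227,238,214,224)),(-22,(218,226,226,232))):
    P=rowc(r0,v0,v1,u0,u1);print(P.T,"meas",np.polyfit(P[1:-1,1],P[1:-1,0],1)[0],"pred",lean(c+s*by,32,52),"roll2",lean(c+s*by,32,52,np.array([0,0,1])*np.cos(.035)-by*np.sin(.035)))
E
```

```text
[[229.32 229.51 229.58 229.61 229.78 229.83 229.92 229.86 229.67 229.38]
 [134.   135.   136.   137.   138.   139.   140.   141.   142.   143.  ]]
now post: meas 0.04141783877914832 pred roll0 0.050631991323168944 roll2 0.01892389749411038
[[218.75 235.69]
 [218.08 227.7 ]] [[228.38 223.19]
 [227.88 215.26]]
[[217.47 217.38 217.26 217.44 217.73 218.17 218.78 218.97 219.   218.99
  218.85 218.52]
 [227.   228.   229.   230.   231.   232.   233.   234.   235.   236.
  237.   238.  ]] meas 0.2271349336692571 pred 0.08304805695372298 roll2 0.05666016669901825
[[227.82 227.97 228.33 228.73 228.78 228.7  228.91 229.   229.32]
 [218.   219.   220.   221.   222.   223.   224.   225.   226.  ]] meas 0.15127412087777972 pred 0.062317996432078054 roll2 0.03791250684981924
```

Board-edge and post leans disagree on a possible 1–2° roll of the board in the grip. I'll turn it face-on to the scene camera for a cleaner look.

Request:
move_arm(targets="0 0 0 0 0 -8; 0 0 0 0 0 -17; 0 0 0 0 0 -26; 0 0 0 0 0 -34; 0 0 0 0 0 -37")

```text
time: 7.18
position: [504.7, 190.1, 273.6]
tcp_rot: [1.472, 2.775, 0.001]
contact_force: [-0.3, -0.6, -1.5]
finger_gap: 0.102
```

Request:
move_arm(targets="0 0 0 0 0 0; 0 0 0 0 0 0")

```text
time: 7.42
position: [504.7, 190.1, 273.6]
tcp_rot: [1.473, 2.775, 0.001]
contact_force: [0.5, -0.2, -0.8]
finger_gap: 0.101
```

```bash
python3 - <<'E'
from fit import *
np.set_printoptions(precision=2,suppress=True)
o=get_obs();R=Ro.from_rotvec(o['tcp_rot']).as_matrix();print(R,o['position'])
ims=[read_camera("scene")[:,:,::-1] for _ in range(8)];im=np.mean(ims,0);np.save("im7.npy",im);g=im.sum(2)/3
c=o['position']-[0,0,44.3]; bx=R[:,1];by=np.cross([0,0,1],bx)
Q=[proj('scene',c-1.5*bx+y*by+[0,0,z])[0] for y,z in[(35,30),(-35,30),(35,-30),(-35,-30)]]
print(np.array(Q))
u0,v0=np.int32(np.min(Q,0))-[6,16];w,h=np.int32(np.max(Q,0)-np.min(Q,0))+[14,24]
print(u0,v0)
big=cv2.resize(np.clip(im[v0:v0+h,u0:u0+w]*1.6,0,255).astype(np.uint8),None,fx=12,fy=12,interpolation=2)
for q in Q: cv2.circle(big,tuple(np.int32((q-[u0,v0])*12+5.5)),3,(255,0,255),1)
cv2.imwrite("pics/z7.png",big)
E
```

```text
[[-0.56  0.83  0.  ]
 [ 0.83  0.56  0.  ]
 [ 0.    0.   -1.  ]] [504.72 190.05 273.62]
[[204.89 139.96]
 [238.61 140.31]
 [207.04 163.52]
 [239.46 163.87]]
198 123
```

View pics/z7.png

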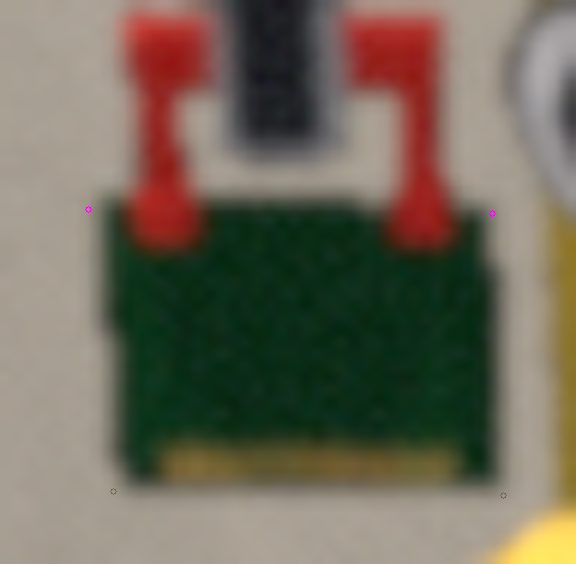

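The face-on picture shows the board level to about 0.5°, with its bottom edge and handle feet horizontal. The kinks in the edges are only pixel stairs. Next I'll refine the lens height in the same averaged image.

```bash
python3 - <<'E'
from fit import *
np.set_printoptions(precision=2,suppress=True)
im=np.load("im6.npy");g=im.sum(2)/3
print(np.round(g[118:150,238:268]).astype(int))
u0,v0,f=238,112,16
G=cv2.resize(g[v0:v0+38,u0:u0+36].astype(np.float32),None,fx=f,fy=f,interpolation=cv2.INTER_CUBIC)
for th in(50,60,70):
    m=(G<th).astype(np.uint8)
    n,l,s,c=cv2.connectedComponentsWithStats(m)
    k=l[int((134-v0)*f),int((249.8-u0)*f)]
    cs,_=cv2.findContours((l==k).astype(np.uint8),0,1);e=cv2.fitEllipse(max(cs,key=len))
    print(th,s[k],(np.array(e[0])-f/2+.5)/f+[u0,v0],np.array(e[1])/f,e[2])
cv2.imwrite("pics/l6.png",np.clip(G*1.6,0,255).astype(np.uint8))
E
```

```text
[[102 103 101  99  89  76  67  66  66  68  70  92 127 160 178 185 189 189
  190 191 190 190 191 191 190 190 190 190 190 189]
 [101 102 102  98  89  76  67  66  64  63  67  85 122 154 168 174 180 186
  190 190 190 191 191 190 191 191 191 190 190 190]
 [102 102 103  97  88  74  66  61  56  50  48  61  86 111 124 136 154 170
  182 187 189 190 190 190 190 191 190 190 189 188]
 [103 102 100  97  88  72  60  50  44  34  33  33  43  54  65  81 107 136
  159 172 180 184 187 189 190 190 190 189 186 180]
 [102 102 100  96  84  70  55  46  41  39  34  32  27  24  31  38  57  85
  114 138 155 168 176 181 185 187 187 183 174 163]
 [102 102  99  92  75  63  65  69  68  67  61  59  50  36  25  22  25  42
   62  89 117 137 151 162 171 177 177 169 155 137]
 [101 100  98  86  74  77  88  91  90  91  89  85  76  63  45  30  22  19
   29  49  74  99 120 136 146 155 156 146 128 110]
 [102 101  94  80  82  94 100 100 100  98  97  96  95  85  71  56  36  23
   22  29  45  70  95 110 120 127 127 118 106  98]
 [100  96  86  78  94 103 103 101  98  97  95  97  97  96  92  80  60  36
   27  24  30  49  73  93 
[... 2450 characters left out ...]
 62  59  57  55  54  53
   53  56  59  58  58  57  56  58  57  57  57  68]
 [100  99 100  99  97  86  72  64  64  64  62  64  64  63  59  57  59  57
   58  56  57  59  58  58  58  56  58  58  64  70]
 [101 101 100 100  97  87  73  63  62  61  63  63  63  62  61  57  58  58
   57  58  56  57  59  58  56  58  57  63  70  74]
 [101 100  99 100  98  88  73  64  61  63  62  63  60  62  60  56  56  58
   58  59  56  58  57  56  56  58  59  65  70  74]]
50 [  116   264   159   186 21092] [249.71 133.8 ] [ 8.18 12.71] 148.1906280517578
60 [  111   260   168   195 23645] [249.7  133.81] [ 8.77 13.29] 148.1456298828125
70 [  106   254   177   205 26452] [249.67 133.79] [ 9.4  13.88] 148.24627685546875
```

View pics/l6.png

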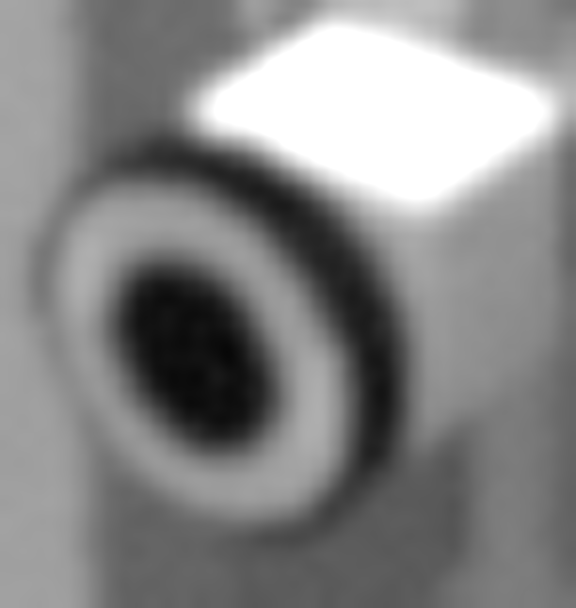

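```bash
python3 - <<'E'
from h import *
go(504.2,188.8,272.7,-2.5)
E
```

```text
shift [-0.08 -0.11  0.09] turn [ 2.000e-02 -1.000e-02  3.661e+01]
```

Request:
move_arm(targets="0 0 0.05 0 0 9; -0.05 -0.1 0.1 0 0 18; -0.1 -0.1 0.1 0 0 27; -0.1 -0.1 0.1 0 0 35; -0.1 -0.1 0.1 0 0 36.6")

```text
time: 8.45
position: [504.4, 188.7, 272.6]
tcp_rot: [2.269, 2.172, 0.001]
contact_force: [0.5, 0.1, 0.5]
finger_gap: 0.099
```

Request:
move_arm(targets="0 0 0 0 0 0; 0 0 0 0 0 0")

```text
time: 8.7
position: [504.5, 188.7, 272.6]
tcp_rot: [2.268, 2.174, 0.001]
contact_force: [-0.1, -0.1, -0.7]
finger_gap: 0.103
```

```bash
python3 - <<'E'
from h import *
go(504.2,188.8,272.7,-2.5)
im=np.mean([read_camera("scene")[:,:,::-1] for _ in range(3)],0);cv2.imwrite("pics/scene8.png",cv2.resize(im,None,fx=1.5,fy=1.5))
o=get_obs();print(o['position'],o['finger_gap'],o['qd'])
E
```

```text
shift [ 0.01 -0.03 -0.01] turn [ 0.02 -0.02  0.09]
[504.46679284 188.6566252  272.62321676] 0.09985534497706426 [ 5.79518522e-04  5.45431646e-04 -5.59397631e-04  1.50555287e-05
  3.41467489e-03  5.22873322e-03][ WARN:0@3.862] global loadsave.cpp:1063 imwrite_ Unsupported depth image for selected encoder is fallbacked to CV_8U.
```

View pics/scene8.png

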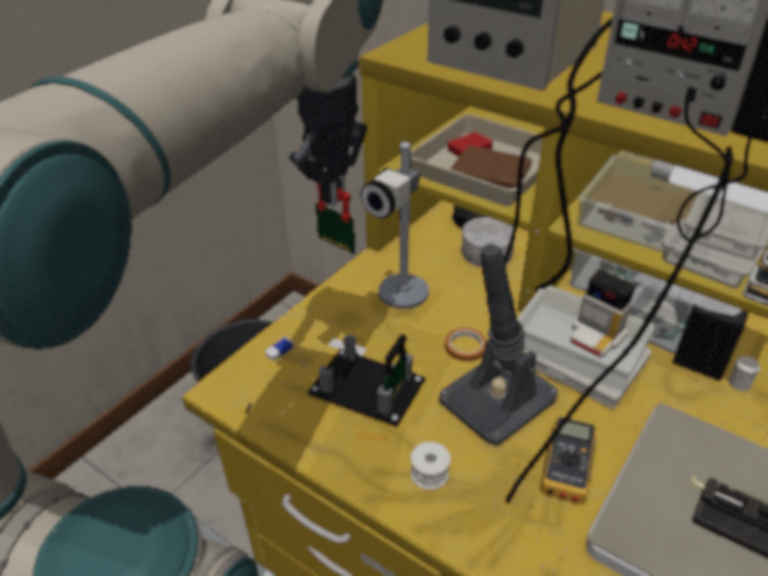

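The board (335,228) hangs motionless with its bare back to the robot side, so the component side faces the lens (378,198). The black board and the bystanders look unmoved. Handing in.

```bash
python3 -c "
from bench import *
print(close_job())"
```

```text
the job is handed in; nothing more can be done
None
```

I gripped the red-handled board by its bar, pulled it straight up out of the rack, and turned it so its component side faces the lens. The job is handed in with the board held still there, at about 9 s. No verdict was reported.

**Final pose:** the arm read the tool within about 0.5 mm and 0.1° of my target. The estimated board centre is about (504, 189, 228), against a focus point I estimated at (504, 189, 228.5). The gripper was steady at about 8.5 mm opening. In the last scene picture the bare back faced the robot, the other board was in its slot, and nothing around had moved.

**Checks that disagreed:**
- **Lens height:** estimates ranged from 228 to 230.5 mm.
- **Camera direction:** estimates ranged from about 175° to 181°; I used 177.5°.
- **Board height:** the scene camera put the board about 2 mm higher than the arm's own reading. I lowered the board by about 1 mm as a compromise.
- **Board roll:** edge fits suggested 1.5–2.3° of roll in the grip. A face-on look suggested only about 0.5°, so I left it uncorrected.

The top camera could not check the final pose, because the wrist blocks its view of the board.

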